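Draw the dip rod of a bench pressure cell to its mark and hold it

TASK

Lift the green cover cap off the steel pressure cell and park it on the narrow green-ringed post, hanging over it like a hat. Then take the black head of the dip rod and draw the rod straight up, without jamming it sideways in its bore, until the blue band stands fully clear above the brass gland while the red band below it is still hidden inside. Finish there, with the gripper holding the rod steady so that the level can be read; never pull the rod right out, and leave the loose things on the bench alone.

Things in the scene. Friction and masses are not known exactly. Their poses are not given: they have to be found in the camera images.
- cell: Pressure cell: upright steel cylinder 84 mm in diameter, fixed; its place, heading and height vary. Origin on its axis, z up. Heights above the origin: foot flange (130 mm wide) to 12 mm, top flange (110 mm wide) 115 to 130 mm, brass gland (36 mm wide) 130 to 142 mm. A gauge on a side arm reaches 95 mm from the axis along its +x, up to 98 mm high.
- bore_mouth (a point): Centre of the mouth of the bore, on the gland's flat top, 142 mm above the cell's origin. The bore, 17.2 mm in diameter, runs straight down the cell's axis for 110 mm, so its floor is 32 mm above the cell's origin.
- rod: Dip rod, 0.1 to 0.2 kg, loose in the bore. Origin at the centre of its foot, z up along it. White shaft 16 mm thick to 124 mm, black round head 26 mm thick from 124 to 158 mm. Red band 24 to 36 mm, blue band 58 to 70 mm up. At the start the foot is on the bore's floor and both bands are hidden. Blue is clear when raised 52 mm; red shows from 74 mm. It falls back if let go.
- cap: Green plastic cover cap, a cup upside down, about 60 g: 50 mm outside, 43 mm inside, 72 mm tall, top 6 mm thick, hollow 66 mm deep. Origin at the centre of its open lower rim, z up. At the start it stands on the cell's top flange (130 mm above the cell's origin) and hides the rod's head; it must rise 62 mm to clear the head.
- post: Parking post, fixed: upright aluminium post 28 mm in diameter with a green ring near its top, on a dark round foot 90 mm wide; its place and height vary. Origin on its axis, z up; flat top 100 mm above the origin. With the cap parked, the inside of the cap's top rests on it, the cap's origin 34 mm above the post's origin.
- post_top (a point): Centre of the flat top of the parking post, 100 mm above the post's origin.
- rack: Round white rack of steel sample cells, 160 mm in diameter and 85 mm tall, fixed; it stands on one side of the cell and the post on the other, which side is which varies. Origin under its centre.
- vial: Loose steel sample cell standing upright, 26 mm in diameter, 74 mm tall. Origin at the centre of its underside. Leave alone.
- jar: Loose amber jar standing upright, 48 mm in diameter, 75 mm tall. Origin at the centre of its underside. Leave alone.
Things that resemble listed ones, but are neither listed nor needed, are in the scene too. Several things have the shape of the cap; the one meant has the colours described above.

How it is judged:
By the outcome, as a careful person would: the job done as asked, in the order asked, and still so for the second after the job is handed in, while the arm keeps its last pose, push and grip.
It also fails if it takes over 58 s, if anything falls off the work surface, if the arm or the gripper's body presses on something with over 40 N, if the wrist force passes 120 N, or if a joint passes its speed limit or range.

ROBOT

A 6-joint arm with a two-finger parallel gripper is mounted at the origin on the work surface. World frame = base frame: x ahead of the robot, y to its left, z up, the work surface at z = 0. Lengths are in m, angles in rad, forces in N, time in s.
With the tool pointing down it reaches from about 0.4 to 0.825 m from the base axis. Payload 7 kg.
Tool frame: the origin (TCP) lies at the very end of the fingers, on their centre line; the grasp point (between the pads) lies 19 mm behind it; z points along the fingers, y is the direction in which the jaws open and shut (so a half turn about z gives the same grasp; the last joint's range is limited). The gripper opens to 88 mm and grips with 3 to 60 N. Pads are 19 mm wide; open, the fingers measure 130 mm over their backs; the gripper's body (78 mm by 193 mm) begins 47 mm behind the grasp point.
Start: joints at [-0.935, 0.359, 0.012, 0, -1.224, -0.288], TCP at [0.23, -0.635, 0.227] pointing down, gripper open.
Joint ranges: [-3.07, 3.07], [-1.43, 2.12], [-1.02, 1.25], [-3.03, 1.67], [-3.05, -0], [-3.03, 3.03]. Speed limits (rad/s): [2.39, 2.39, 3.01, 3.14, 3.14, 3.14].

INTERFACE

Orientations are given as [roll, pitch, yaw] about the fixed x, y, z axes, in that order (R = Rz(yaw) Ry(pitch) Rx(roll)).
In Python, from station import arm, eyes, job, outline_of gives the robot as it stands.
- The arm moves only by the tool apply_moves, never from a script. Its argument "moves" is a list of rows, each a list of 5 numbers: the opening, from -1 (shut) to 1 (fully open), then the shift along the tool's x, y, z in m, then the turn about the tool's z in rad. A call has 1 to 12 rows; each row shifts and turns the commanded pose from where the row before left it, along the tool's axes as they then stand; what a row does not reach is not made up. A row lasts 1/12 s, in which the tool goes at most 41.7 mm and 7.16 degrees, less where a joint would pass 70% of its speed; a pose out of reach is approached as far as the arm can. A call with a gripper value outside its range is refused whole. The fingers move at their own pace and stop on an object; "newtons" is the grip in N (left out, the last holds). Time passes only in rows, so rows that do not move let the fingers close. It gives the time, the measured TCP pose, the force and the opening at its end, in the units of the state.
- arm.get_state(): the state, without advancing time (a new reading comes with each control period).
- eyes.grab_frame(name): name is "scene" or "top"; returns a dict with "color" (480x640x3 uint8, red, green, blue), "z_map" (480x640 float32, m along the optical axis (not along the pixel's ray), 0 where there is no reading), "camera_matrix" (3x3 intrinsics, pixels), "k1" (the pictures are not rectified: a ray, as slopes to the right and down, at radius r is drawn at 1 + k1 r^2 times it, then the intrinsics apply), "extrinsics" (4x4, takes a point from camera to world coordinates). Camera axes: x right, y up, looking along -z (the intrinsics and any distortion apply to the point x, -y, -z); pixel columns grow to the right and rows downward; lengths in m; the calibration is good to about 2 mm. A picture is of the moment at which its call begins.
- job.job_done(): hands the job in, once; it reports no verdict.
Trained networks look in a picture, given as the dict that the camera call returned (one of the last four; its "shot" number tells which), for a name from the list of things; names that differ only in an ending like _2 or _b are one class to them, and where a whole thing is asked for, a point or a joint stands for the part that bears it (a point fixed in the world has none). Each returns a list of dicts, best first, with "score" (0 to 1); they miss things now and then, are a little off and sometimes report something else, mostly with a low value. They report only what shows in the picture. A call takes as long as a camera call. They do not tell look-alikes from the thing itself.
- outline_of(label, picture): "region" (480x640 bool, what is visible of it) and "extent" ([left, top, right, bottom] in pixels, round what is visible of it).
The state is a dict: "t": time; "q": joint angles; "qd": joint speeds; "joint_efforts": joint torques, N m; "eef_pos": TCP position; "ee_rot": TCP orientation; "force": force on the tool from outside, world axes, zero at the start; "moment": the same for the moment, N m; "width": finger opening in m.
Only numpy, scipy, OpenCV 4.12 (cv2) and the standard library are available. Lean on these libraries where they do the work, as an engineer would, in place of code of your own. Each camera call takes 0.05 s, during which the arm holds its last target.

## Working session

There is one attempt and no reset: what is moved stays moved. The work goes in short steps, Python scripts to look and compute and a tool call to move; the robot and the scene stay as the last step left them, time stands still between calls to the robot, and variables do not carry over. Pictures are saved under pics/ and viewed, and the job is handed in when it is done.

Besides the shell and the picture viewer there is one more tool, called after "Request:" as name(argument=value, ...) on one line, values as JSON. apply_moves: Moves the arm, as the interface text tells. Its arguments: {"type":"object","properties":{"moves":{"type":"array","items":{"type":"array","items":{"type":"number"}}},"newtons":{"type":"number"}},"required":["moves"]}

```bash
mkdir -p pics; ls
cat > h.py <<'E'
import numpy as np, cv2
from station import arm, eyes, job, outline_of
def save(name,img): cv2.imwrite('pics/'+name,img[:,:,::-1])
def world(f,u,v,z=None):
    K=np.array(f['camera_matrix']);k=f['k1'];T=np.array(f['extrinsics'])
    u=np.asarray(u,float);v=np.asarray(v,float)
    xd=(u-K[0,2])/K[0,0];yd=(v-K[1,2])/K[1,1]
    x,y=xd.copy(),yd.copy()
    for _ in range(20):
        s=1+k*(x*x+y*y);x=xd/s;y=yd/s
    d=np.stack([x,-y,-np.ones_like(x)],-1)
    if z is None:
        return (d*f['z_map'][v.astype(int),u.astype(int)][...,None])@T[:3,:3].T+T[:3,3]
    dw=d@T[:3,:3].T
    return T[:3,3]+dw*((z-T[2,3])/dw[...,2])[...,None]
E
python3 - <<'E'
from h import *
print(arm.get_state())
for n in ['scene','top']:
    f=eyes.grab_frame(n); save(n+'0.png',f['color']); print(f['shot'],f['k1'],np.array(f['extrinsics']).round(3).tolist())
    for l in ['cell','cap','post','rack','vial','jar']:
        for r in outline_of(l,f)[:5]:
            m=r['region']&(f['z_map']>0); v,u=np.nonzero(m)
            if len(u)==0: continue
            p=world(f,u,v); hi=np.percentile(p[:,2],98); t=p[p[:,2]>hi-.006]
            print(n,l,round(r['score'],2),r['extent'],'ztop',round(hi,4),'topmid',((t.max(0)+t.min(0))/2).round(4)[:2],'size',np.ptp(t,axis=0).round(3)[:2], f['color'][m].mean(0).round())
E
```

```text
pics
{'t': 0.0, 'q': array([-9.34899405e-01,  3.59409222e-01,  1.10539868e-02, -3.81408268e-04,
       -1.22411482e+00, -2.88062663e-01]), 'qd': array([ 9.81340417e-04, -1.13814008e-03,  9.10859830e-05, -5.34527335e-04,
        1.06551190e-03, -1.58042050e-03]), 'joint_efforts': array([ 6.70111112e-04, -5.82719100e+01,  2.93068779e+01,  6.99743852e+00,
        6.96397852e-03, -1.84136634e-04]), 'eef_pos': array([ 0.22986836, -0.63411841,  0.2256005 ]), 'ee_rot': array([ 3.13988602e+00, -1.31777979e-04, -2.79388818e+00]), 'force': array([-0.30818216,  0.14450883, -0.96221363]), 'moment': array([-0.01918594, -0.00506244,  0.0459128 ]), 'width': 0.08753156531226967}
1 -0.0005413789312455037 [[0.748, -0.531, 0.398, 0.935], [0.664, 0.591, -0.459, -0.435], [0.009, 0.608, 0.794, 0.849], [0.0, 0.0, 0.0, 1.0]]
scene cell 0.61 [264.5, 195.5, 341.5, 287.0] ztop 0.1351 topmid [ 0.517  -0.0133] size [0.111 0.111] [142. 141. 142.]
scene cap 0.97 [283.5, 179.2, 313.1, 228.1] ztop 0.2069 topmid [ 0.5199 -0.0132] size [0.049 0.05 ] [ 68. 139.  86.]
scene cap 0.77 [316.6, 184.1, 337.7, 226.5] ztop 0.0
[... 1459 characters left out ...]
1. 178.  96.]
top cap 0.67 [248.6, 212.6, 275.2, 240.1] ztop 0.0761 topmid [0.5865 0.1165] size [0.05  0.049] [225. 145. 173.]
top cap 0.56 [333.9, 307.5, 360.5, 332.8] ztop 0.0764 topmid [ 0.3911 -0.0647] size [0.048 0.048] [243. 173. 204.]
top post 0.77 [433.9, 220.1, 473.4, 261.4] ztop 0.1036 topmid [ 0.5687 -0.2969] size [0.027 0.026] [169. 173. 176.]
top rack 0.69 [127.2, 245.7, 208.2, 324.2] ztop 0.0868 topmid [0.4608 0.3139] size [0.139 0.138] [215. 212. 201.]
top vial 0.59 [271.1, 152.4, 286.9, 169.7] ztop 0.0774 topmid [0.7384 0.0879] size [0.017 0.015] [163. 147. 115.]
top jar 0.73 [381.2, 154.0, 405.7, 178.3] ztop 0.0789 topmid [ 0.7272 -0.1633] size [0.039 0.041] [182. 166. 151.]
```

Run:
```python
import cv2,numpy as np
a=cv2.imread('pics/scene0.png');b=cv2.imread('pics/top0.png')
cv2.imwrite('pics/cropA.png',cv2.resize(a[150:430,150:470],None,fx=2.4,fy=2.1,interpolation=cv2.INTER_CUBIC))
```

```text
(no output)
```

View pics/scene0.png

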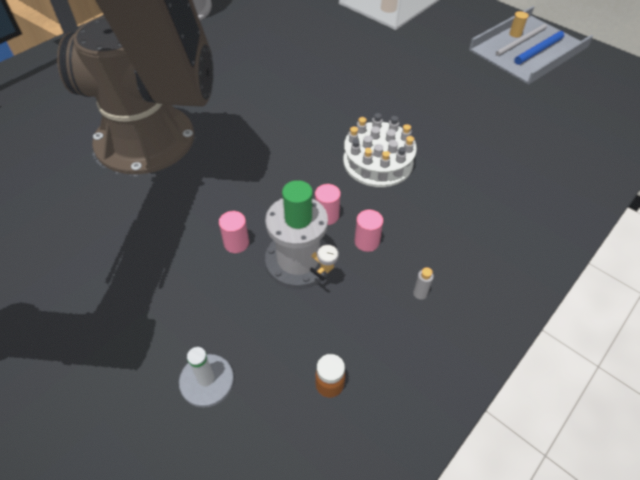

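View pics/top0.png

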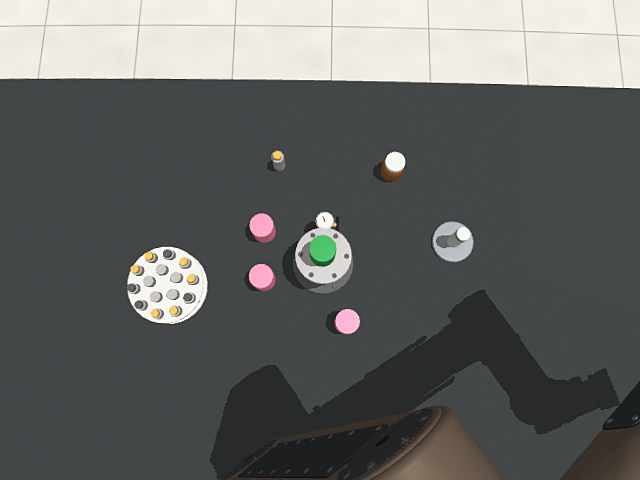

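View pics/cropA.png

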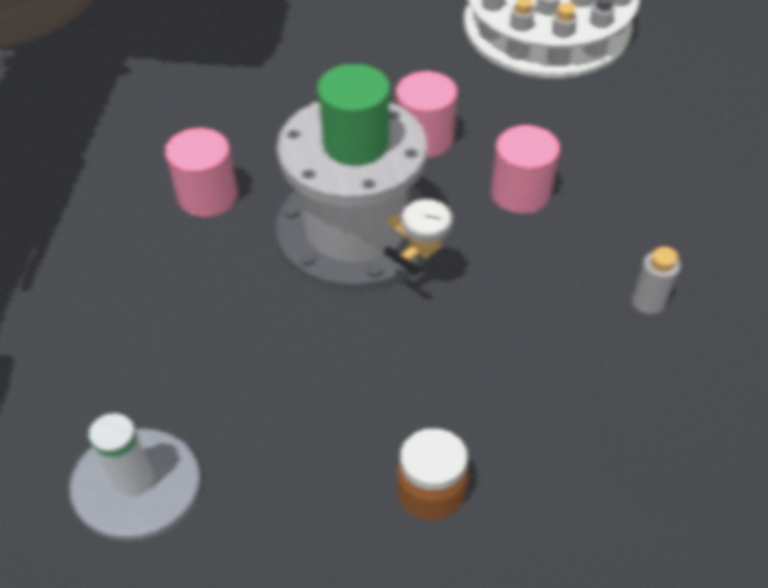

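Candidates for the cap are the green one on the cell, scene (298,205), and three pink ones at (328,204), (369,231) and (235,232). Only the green one on the steel cell fits, and the crop confirms it. The post is at (206,375), the jar at (331,375) and the vial at (424,284). Next I'll refine the centres and heights.

```bash
cat >> h.py <<'E'
def topfit(f,m):
    v,u=np.nonzero(m&(f['z_map']>0)); p=world(f,u,v)
    hi=np.percentile(p[:,2],95); t=p[abs(p[:,2]-hi)<.005]; z=np.median(t[:,2]); t=p[abs(p[:,2]-z)<.004]
    c,r=cv2.minEnclosingCircle((t[:,:2]*1000).astype(np.float32))
    return z, np.median(t[:,:2],axis=0), t[:,:2].mean(0), np.array(c)/1000, r
E
python3 - <<'E'
from h import *
for n in ['scene','top']:
    f=eyes.grab_frame(n)
    for l in ['cap','post','jar','rack']:
        for r in outline_of(l,f)[:4]:
            z,a,b,c,R=topfit(f,r['region']); print(n,l,round(r['score'],2),'z',z.round(4),a.round(4),b.round(4),c.round(4),round(R,1))
    v,u=np.mgrid[0:480,0:640]; p=world(f,u,v); ok=(f['z_map']>0)
    near=np.hypot(p[...,0]-.519,p[...,1]+.012)
    s=ok&(near<.07)&(abs(p[...,2]-.134)<.008); print('flange z',np.median(p[s][:,2]).round(4), [x/1000 for x in cv2.minEnclosingCircle((p[s][:,:2]*1000).astype(np.float32))[0]])
    s=ok&(near>.15)&(near<.25)&(p[...,2]<.01); print('table',np.median(p[s][:,2]).round(4))
    d=np.hypot(p[...,0]-.5695,p[...,1]+.2974); s=ok&(d<.04)&(d>.025)&(p[...,2]<.04); print('foot',np.percentile(p[s][:,2],[10,50,90]).round(4))
E
```

```text
scene cap 0.98 z 0.071 [0.5884 0.1144] [0.5884 0.1141] [0.5877 0.1151] 26.6
scene cap 0.7 z 0.0713 [ 0.3939 -0.0654] [ 0.3936 -0.0655] [ 0.3923 -0.0653] 25.8
scene cap 0.61 z 0.0712 [0.4827 0.1114] [0.4824 0.1115] [0.4812 0.1117] 26.2
scene cap 0.6 z 0.2051 [ 0.5202 -0.0136] [ 0.5202 -0.0135] [ 0.5193 -0.0121] 25.7
scene post 0.58 z 0.1009 [ 0.5706 -0.2981] [ 0.5705 -0.298 ] [ 0.5693 -0.2981] 14.6
scene jar 0.7 z 0.0737 [ 0.7299 -0.1655] [ 0.7299 -0.1654] [ 0.7297 -0.1644] 21.8
scene rack 0.83 z 0.0838 [0.4671 0.3113] [0.4637 0.3125] [0.4636 0.3138] 71.5
flange z 0.1332 [0.5165547485351563, -0.014659149169921875]
table -0.0009
foot [0.0075 0.0093 0.0111]
top cap 0.89 z 0.0727 [0.4808 0.1134] [0.4805 0.1134] [0.4806 0.1135] 24.8
top cap 0.67 z 0.0726 [0.5862 0.1157] [0.5865 0.1159] [0.5866 0.1161] 25.1
top cap 0.62 z 0.2063 [ 0.5181 -0.0115] [ 0.5181 -0.0116] [ 0.5183 -0.0116] 24.9
top cap 0.61 z 0.0724 [ 0.391  -0.0647] [ 0.391  -0.0648] [ 0.3914 -0.0647] 24.8
top post 0.94 z 0.1017 [ 0.5682 -0.2977] [ 0.5688 -0.2972] [ 0.5691 -0.2985] 14.0
top post 0.69 z 0.1345 [ 0.5078 -0.0164] [ 0.5123 -0.0144] [ 0.5165 -0.0134] 55.2
top jar 0.75 z 0.0756 [ 0.7273 -0.1637] [ 0.7272 -0.1635] [ 0.7276 -0.1639] 21.4
top rack 0.93 z 0.0848 [0.4546 0.3174] [0.4593 0.3142] [0.4608 0.3138] 70.1
top rack 0.22 z 0.0751 [0.7392 0.0877] [0.7388 0.0877] [0.7391 0.0884] 9.7
flange z 0.134 [0.5164774169921875, -0.013513258934020996]
table -0.0
foot [0.0072 0.0103 0.0133]
```

Request:
apply_moves(moves=[[1, 0, 0, -0.02, -0.116], [1, 0, 0, -0.02, -0.116], [1, 0, 0, -0.015, -0.116]])

```text
t: 1.45
eef_pos: [0.23, -0.6349, 0.2831]
ee_rot: [-3.141, -0.001, -2.44]
force: [0.9, -0.3, -0.7]
width: 0.0871
```

Request:
apply_moves(moves=[[1, 0, 0, 0, -0.11], [1, 0, 0, 0, -0.11], [1, 0, 0, 0, -0.11], [1, 0, 0, 0, -0.11], [1, 0, 0, 0, -0.11], [1, 0, 0, 0, -0.11], [1, 0, 0, 0, -0.11], [1, 0, 0, 0, -0.1], [1, 0, 0, 0, 0]])

```text
t: 2.2
eef_pos: [0.23, -0.6346, 0.2816]
ee_rot: [-3.142, -0.0, -1.571]
force: [0.1, 0.3, 0.8]
width: 0.0875
```

Request:
apply_moves(moves=[[1, -0.015, -0.007, 0, 0], [1, -0.03, -0.014, 0, 0], [1, -0.03, -0.014, 0, 0], [1, -0.03, -0.014, 0, 0], [1, -0.03, -0.014, 0, 0], [1, -0.03, -0.014, 0, 0], [1, -0.03, -0.014, 0, 0], [1, -0.03, -0.014, 0, 0], [1, -0.03, -0.014, 0, 0], [1, -0.03, -0.014, 0, 0], [1, -0.03, -0.014, 0, 0], [1, -0.03, -0.014, 0, 0]])

```text
t: 3.2
eef_pos: [0.3931, -0.2889, 0.2819]
ee_rot: [-3.141, -0.0, -1.58]
force: [2.0, -0.4, 0.7]
width: 0.0875
```

Request:
apply_moves(moves=[[1, -0.03, -0.014, 0, 0], [1, -0.03, -0.014, 0, 0], [1, -0.03, -0.014, 0, 0], [1, -0.03, -0.014, 0, 0], [1, -0.03, -0.014, 0, 0], [1, -0.03, -0.014, 0, 0], [1, -0.03, -0.014, 0, 0], [1, -0.03, -0.014, 0, 0], [1, -0.015, -0.007, 0, 0], [1, 0, 0, 0, 0], [1, 0, 0, 0, 0]])

```text
t: 4.12
eef_pos: [0.5132, -0.0351, 0.2814]
ee_rot: [3.141, -0.0, -1.577]
force: [-0.1, -0.9, 0.4]
width: 0.0877
```

Request:
apply_moves(moves=[[1, -0.011, -0.003, 0, 0], [1, -0.0115, -0.003, 0, 0], [1, 0, 0, 0.02, 0], [1, 0, 0, 0.02, 0], [1, 0, 0, 0.02, 0], [1, 0, 0, 0.02, 0], [1, 0, 0, 0.02, 0], [1, 0, 0, 0.015, 0], [1, 0, 0, 0.01, 0], [1, 0, 0, 0, 0], [1, 0, 0, 0, 0]])

```text
t: 5.03
eef_pos: [0.5193, -0.0136, 0.1567]
ee_rot: [3.141, -0.0, -1.576]
force: [-0.7, 0.4, 0.9]
width: 0.0878
```

Request:
apply_moves(newtons=12, moves=[[-1, 0, 0, 0, 0], [-1, 0, 0, 0, 0], [-1, 0, 0, 0, 0], [-1, 0, 0, 0, 0], [-1, 0, 0, 0, 0], [-1, 0, 0, 0, 0], [-1, 0, 0, 0, 0], [-1, 0, 0, 0, 0]])

```text
t: 5.7
eef_pos: [0.5191, -0.0135, 0.1567]
ee_rot: [-3.142, -0.0, -1.576]
force: [-0.4, -0.1, 2.3]
width: 0.0499
```

Gripped at 49.9 mm. I'll lift straight up 90 mm.

Request:
apply_moves(newtons=15, moves=[[-1, 0, 0, -0.005, 0], [-1, 0, 0, -0.01, 0], [-1, 0, 0, -0.015, 0], [-1, 0, 0, -0.015, 0], [-1, 0, 0, -0.015, 0], [-1, 0, 0, -0.015, 0], [-1, 0, 0, -0.015, 0], [-1, 0, 0, 0, 0], [-1, 0, 0, 0, 0]])

```text
t: 6.45
eef_pos: [0.5196, -0.0134, 0.2478]
ee_rot: [-3.139, 0.001, -1.576]
force: [-0.9, -0.7, -2.2]
width: 0.0503
```

Run:
```python
from h import *
f=eyes.grab_frame('scene'); g=eyes.grab_frame('top')
save('lift.png',np.hstack([cv2.resize(f['color'][100:340,180:440],None,fx=1.5,fy=1.5),cv2.resize(g['color'][150:390,200:460],None,fx=1.5,fy=1.5)]))
```

```text
(no output)
```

View pics/lift.png

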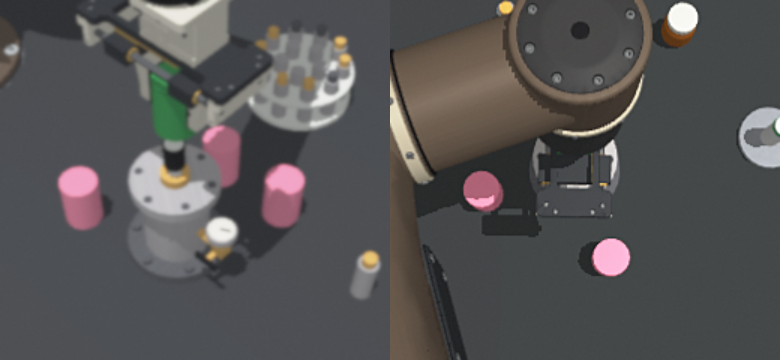

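The cap came free, and the rod head is visible on the gland at about (175,158) in the crop. I'll carry the cap to above the post.

Request:
apply_moves(moves=[[-1, 0.01, -0.002, 0, -0.005], [-1, 0.02, -0.0035, 0, 0], [-1, 0.027, -0.0045, 0, 0], [-1, 0.027, -0.005, 0, 0], [-1, 0.027, -0.005, 0, 0], [-1, 0.027, -0.005, 0, 0], [-1, 0.027, -0.005, 0, 0], [-1, 0.027, -0.005, 0, 0], [-1, 0.027, -0.005, 0, 0], [-1, 0.027, -0.005, 0, 0], [-1, 0.02, -0.003, 0, 0], [-1, 0.01, -0.002, 0, 0]])

```text
t: 7.55
eef_pos: [0.5686, -0.2917, 0.2449]
ee_rot: [3.139, 0.0, -1.573]
force: [0.0, 0.5, -0.9]
width: 0.0499
```

Request:
apply_moves(moves=[[-1, 0.006, 0, 0, 0], [-1, 0.003, 0, 0, 0], [-1, 0, 0, 0, 0], [-1, 0, 0, 0, 0], [-1, 0, 0, 0, 0]])

```text
t: 7.97
eef_pos: [0.5691, -0.2976, 0.2468]
ee_rot: [-3.141, 0.0, -1.57]
force: [0.1, 0.5, -1.1]
width: 0.0502
```

Run:
```python
from h import *
f=eyes.grab_frame('scene'); g=eyes.grab_frame('top')
save('post1.png',np.hstack([cv2.resize(f['color'][200:440,100:360],None,fx=1.5,fy=1.5),cv2.resize(f['color'][150:310,220:393],None,fx=2.25,fy=2.25)]))
s=arm.get_state();print(s['eef_pos'],s['ee_rot'])
for n,F in (('s',f),('t',g)):
    v,u=np.mgrid[0:480,0:640]; p=world(F,u,v); ok=F['z_map']>0
    near=np.hypot(p[...,0]-.5175,p[...,1]+.013)
    for z0,w,r,l in ((.146,.004,.022,'gland'),(.194,.006,.02,'head'),(.134,.004,.06,'flange')):
        m=ok&(near<r)&(abs(p[...,2]-z0)<w)
        if m.sum()<5: print(n,l,m.sum());continue
        q=p[m]; c,R=cv2.minEnclosingCircle((q[:,:2]*1000).astype(np.float32)); print(n,l,m.sum(),np.median(q[:,2]).round(4),q[:,:2].mean(0).round(4),np.array(c).round(1),round(R,1))
    c=F['color'].astype(int); m=ok&(c[...,1]>c[...,0]*1.6)&(c[...,1]>c[...,2]*1.3)&(p[...,2]>.12)
    if m.sum(): q=p[m]; print(n,'capgreen',m.sum(),np.percentile(q,[2,98],axis=0).round(4).tolist())
```

```text
[ 0.56919237 -0.29771681  0.24690063] [-3.14110513e+00 -1.72400134e-05 -1.56981534e+00]
s gland 167 0.1452 [ 0.5213 -0.0186] [517.4 -15. ] 18.0
s head 164 0.1938 [ 0.5183 -0.0151] [516.6 -13.8] 14.4
s flange 1886 0.1333 [ 0.5222 -0.0195] [517.6 -14.1] 56.9
s capgreen 71 [[0.5535, -0.3354, 0.2255], [0.6396, -0.3114, 0.3465]]
t gland 97 0.1457 [ 0.5096 -0.0132] [515.8 -13.9] 17.9
t head 158 0.1949 [ 0.516  -0.0139] [516.5 -13.3] 13.3
t flange 1743 0.1341 [ 0.5165 -0.0063] [516.3 -13.7] 55.1
t capgreen 334 [[0.5395, -0.3113, 0.2298], [0.5844, -0.2583, 0.3485]]
```

View pics/post1.png

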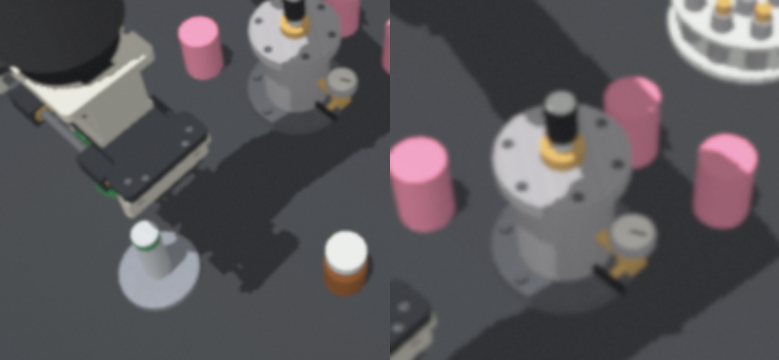

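Request:
apply_moves(moves=[[-1, 0.001, 0, 0.01, 0], [-1, 0, 0, 0.02, 0], [-1, 0, 0, 0.02, 0], [-1, 0, 0, 0.02, 0], [-1, 0, 0, 0.02, 0], [-1, 0, 0, 0.02, 0], [-1, 0, 0, 0.01, 0], [-1, 0, 0, 0.01, 0], [-1, 0, 0, 0.01, 0], [-1, 0, 0, 0.01, 0], [-1, 0, 0, 0, 0]])

```text
t: 8.98
eef_pos: [0.5682, -0.2991, 0.0946]
ee_rot: [3.139, 0.001, -1.571]
force: [-0.0, 0.2, -2.1]
width: 0.0497
```

Request:
apply_moves(moves=[[-1, 0, 0, 0.01, 0], [-1, 0, 0, 0.01, 0], [-1, 0, 0, 0.01, 0], [-1, 0, 0, 0.004, 0], [-1, 0, 0, 0, 0], [-1, 0, 0, 0, 0]])

```text
t: 9.48
eef_pos: [0.569, -0.2996, 0.0622]
ee_rot: [3.141, 0.0, -1.571]
force: [-0.6, -1.6, -0.7]
width: 0.0501
```

No contact yet. I'll step down gently.

Request:
apply_moves(moves=[[-1, 0, 0, 0.002, 0], [-1, 0, 0, 0, 0], [-1, 0, 0, 0.001, 0], [-1, 0, 0, 0, 0], [-1, 0, 0, 0.001, 0], [-1, 0, 0, 0, 0]])

```text
t: 9.98
eef_pos: [0.5693, -0.2996, 0.059]
ee_rot: [-3.141, -0.0, -1.571]
force: [-1.3, 0.2, 2.1]
width: 0.0495
```

Request:
apply_moves(moves=[[-1, 0, 0, 0.001, 0], [-1, 0, 0, 0, 0], [-1, 0, 0, 0, 0]])

```text
t: 10.23
eef_pos: [0.5693, -0.2996, 0.0589]
ee_rot: [-3.141, -0.001, -1.57]
force: [-2.2, 1.9, 9.1]
width: 0.05
```

Seated: 9 N upward at the expected height. Release and rise.

Request:
apply_moves(moves=[[-0.0, 0, 0, -0.0005, 0], [0.4, 0, 0, 0, 0], [1, 0, 0, 0, 0], [1, 0, 0, 0, 0], [1, 0, 0, 0, 0], [1, 0, 0, -0.01, 0], [1, 0, 0, -0.02, 0], [1, 0, 0, -0.03, 0], [1, 0, 0, -0.035, 0], [1, 0, 0, -0.035, 0], [1, 0, 0, -0.03, 0], [1, 0, 0, -0.02, 0]])

```text
t: 11.23
eef_pos: [0.5699, -0.3001, 0.2429]
ee_rot: [-3.137, -0.002, -1.571]
force: [1.9, -0.3, -0.1]
width: 0.0874
```

Run:
```python
from h import *
f=eyes.grab_frame('scene'); g=eyes.grab_frame('top')
save('park.png',np.hstack([cv2.resize(f['color'][200:440,100:360],None,fx=1.5,fy=1.5),cv2.resize(g['color'][150:390,300:560],None,fx=1.5,fy=1.5)]))
for n,F in (('s',f),('t',g)):
  for r in outline_of('cap',F):
    if (lambda c:c[1]>1.4*c[0])(F['color'][r['region']].mean(0)):
        z,a,b,c,R=topfit(F,r['region']);print(n,r['score'],z,a,c,R)
```

```text
s 0.59 0.10710978103751878 [ 0.57250293 -0.30034911] [ 0.56971326 -0.29789764] 25.209997177124023
t 0.96 0.10868433707211489 [ 0.56895522 -0.29900498] [ 0.56956152 -0.29788278] 24.661710739135742
```

View pics/park.png

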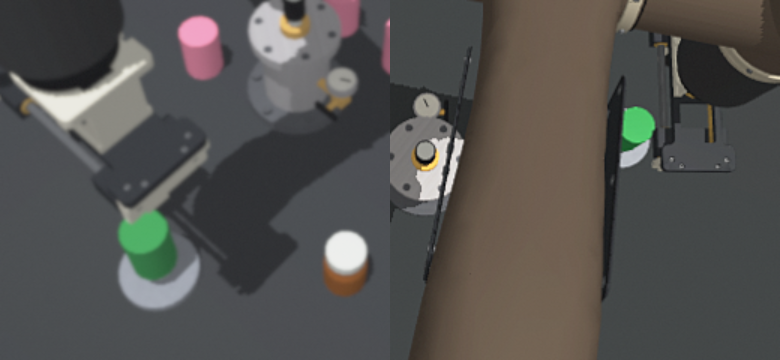

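Cap hangs on the post (scene crop (147,240)), upright, with its top at 107–108 mm as expected. Now to the rod head at (0.5165, -0.0136).

Request:
apply_moves(moves=[[1, -0.01, 0.002, 0, 0], [1, -0.02, 0.004, 0, 0], [1, -0.027, 0.005, 0, 0], [1, -0.027, 0.005, 0, 0], [1, -0.027, 0.005, 0, 0], [1, -0.027, 0.005, 0, 0], [1, -0.027, 0.005, 0, 0], [1, -0.027, 0.005, 0, 0], [1, -0.027, 0.005, 0, 0], [1, -0.027, 0.005, 0, 0], [1, -0.02, 0.004, 0, 0], [1, -0.012, 0.003, 0, 0]])

```text
t: 12.43
eef_pos: [0.5147, -0.0195, 0.2369]
ee_rot: [3.139, -0.0, -1.569]
force: [0.2, -0.1, 0.9]
width: 0.0877
```

Request:
apply_moves(moves=[[1, -0.007, 0, 0, 0], [1, 0, 0, 0, 0], [1, 0, 0, 0, 0], [1, 0, 0, 0, 0], [1, 0, 0, 0, 0]])

```text
t: 12.85
eef_pos: [0.5161, -0.0153, 0.2378]
ee_rot: [3.141, -0.0, -1.572]
force: [-0.6, 0.2, -0.2]
width: 0.0877
```

Request:
apply_moves(moves=[[1, -0.0015, -0.0003, 0.01, 0], [1, 0, 0, 0.02, 0], [1, 0, 0, 0.02, 0], [1, 0, 0, 0.015, 0], [1, 0, 0, 0.009, 0], [1, 0, 0, 0.005, 0], [1, 0, 0, 0, 0], [1, 0, 0, 0, 0], [1, 0, 0, 0, 0]])

```text
t: 13.6
eef_pos: [0.517, -0.0129, 0.1599]
ee_rot: [-3.14, 0.0, -1.571]
force: [-1.0, -0.4, 0.6]
width: 0.0874
```

Request:
apply_moves(newtons=5, moves=[[-0.2, 0, 0, 0, 0], [-0.2, 0, 0, 0, 0], [-0.2, 0, 0, 0, 0], [-0.2, 0, 0, 0, 0], [-0.2, 0, 0, 0, 0], [-0.2, 0, 0, 0, 0]])

```text
t: 14.1
eef_pos: [0.5164, -0.013, 0.1591]
ee_rot: [-3.141, 0.0, -1.571]
force: [0.2, 0.3, -0.0]
width: 0.0533
```

Run:
```python
from h import *
s=arm.get_state();print(s['eef_pos'],s['ee_rot'],s['force'],s['width'])
f=eyes.grab_frame('scene'); s=arm.get_state();print(s['force'],s['moment'])
save('rod.png',cv2.resize(f['color'][140:300,200:400],None,fx=3.5,fy=3.5,interpolation=cv2.INTER_CUBIC))
```

```text
[ 0.51640223 -0.01298163  0.1591285 ] [-3.14146522e+00  8.56308445e-05 -1.57078366e+00] [ 0.16872537  0.31512023 -0.00602943] 0.05333967405419779
[ 0.44777006 -0.47659471  0.34108913] [0.06419836 0.07604593 0.04344481]
```

View pics/rod.png

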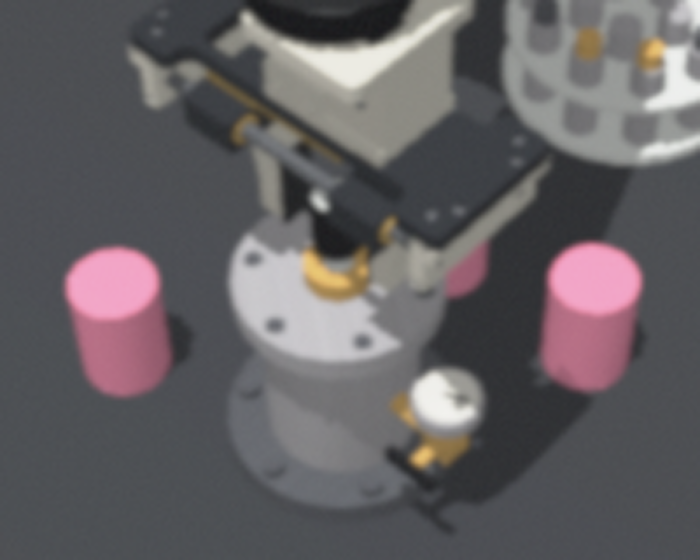

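The fingers straddle the head, with the gland at (335,275) in the crop. I'll close gently and watch the sideways force along x.

Request:
apply_moves(newtons=5, moves=[[-1, 0, 0, 0, 0], [-1, 0, 0, 0, 0], [-1, 0, 0, 0, 0], [-1, 0, 0, 0, 0], [-1, 0, 0, 0, 0], [-1, 0, 0, 0, 0], [-1, 0, 0, 0, 0], [-1, 0, 0, 0, 0]])

```text
t: 14.82
eef_pos: [0.5164, -0.013, 0.159]
ee_rot: [3.142, 0.0, -1.571]
force: [1.0, -0.3, -0.7]
width: 0.0258
```

Request:
apply_moves(newtons=15, moves=[[-1, 0, 0, 0, 0], [-1, 0, 0, 0, 0], [-1, 0, 0, 0, 0]])

```text
t: 15.07
eef_pos: [0.5164, -0.013, 0.159]
ee_rot: [3.142, 0.0, -1.571]
force: [0.3, -1.0, -0.3]
width: 0.0257
```

Run:
```python
from h import *
for i in range(3):
    eyes.grab_frame('scene'); s=arm.get_state();print(s['eef_pos'].round(4),s['force'].round(2),s['moment'].round(3),s['width'])
```

```text
[ 0.5164 -0.013   0.1591] [-0.78 -0.1  -0.  ] [ 0.036 -0.009  0.003] 0.025503808270521292
[ 0.5164 -0.013   0.159 ] [-0.02 -1.07 -0.07] [ 0.017 -0.024 -0.004] 0.02566482015061724
[ 0.5164 -0.013   0.159 ] [ 0.55  0.87 -0.23] [-0.003 -0.057 -0.029] 0.02530914325964224
```

Held with no side load. I'll draw it up slowly, checking forces partway.

Request:
apply_moves(newtons=20, moves=[[-1, 0, 0, 0, 0], [-1, 0, 0, -0.001, 0], [-1, 0, 0, -0.002, 0], [-1, 0, 0, -0.003, 0], [-1, 0, 0, -0.003, 0], [-1, 0, 0, -0.003, 0], [-1, 0, 0, -0.003, 0], [-1, 0, 0, -0.003, 0], [-1, 0, 0, -0.002, 0], [-1, 0, 0, 0, 0], [-1, 0, 0, 0, 0]])

```text
t: 16.13
eef_pos: [0.5164, -0.013, 0.1792]
ee_rot: [-3.141, 0.0, -1.571]
force: [-0.2, 0.0, -1.7]
width: 0.0257
```

Request:
apply_moves(moves=[[-1, 0, 0, -0.002, 0], [-1, 0, 0, -0.003, 0], [-1, 0, 0, -0.003, 0], [-1, 0, 0, -0.003, 0], [-1, 0, 0, -0.003, 0], [-1, 0, 0, -0.003, 0], [-1, 0, 0, -0.003, 0], [-1, 0, 0, -0.003, 0], [-1, 0, 0, -0.002, 0], [-1, 0, 0, 0, 0]])

```text
t: 16.97
eef_pos: [0.5167, -0.013, 0.2046]
ee_rot: [-3.141, 0.0, -1.571]
force: [0.4, 0.0, -2.2]
width: 0.0256
```

Request:
apply_moves(moves=[[-1, 0, 0, -0.002, 0], [-1, 0, 0, -0.003, 0], [-1, 0, 0, -0.003, 0], [-1, 0, 0, -0.003, 0], [-1, 0, 0, -0.003, 0], [-1, 0, 0, -0.002, 0], [-1, 0, 0, -0.001, 0], [-1, 0, 0, 0, 0], [-1, 0, 0, 0, 0], [-1, 0, 0, 0, 0]])

```text
t: 17.8
eef_pos: [0.5163, -0.013, 0.2209]
ee_rot: [3.141, -0.0, -1.571]
force: [0.5, -0.2, -1.4]
width: 0.0258
```

Run:
```python
from h import *
f=eyes.grab_frame('scene'); g=eyes.grab_frame('top'); s=arm.get_state();print(s['eef_pos'].round(4),s['force'].round(2),s['moment'].round(3),s['width'])
save('up.png',np.hstack([cv2.resize(f['color'][150:250,250:350],None,fx=4,fy=4,interpolation=cv2.INTER_CUBIC),cv2.resize(f['color'][150:410,150:410],(400,400))]))
v,u=np.mgrid[0:480,0:640]
p=world(f,u,v);c=f['color'].astype(int);near=(np.hypot(p[...,0]-.517,p[...,1]+.013)<.025)&(f['z_map']>0)
for l,m in (('blue',(c[...,2]>c[...,0]*1.4)&(c[...,2]>70)),('red',(c[...,0]>c[...,2]*2)&(c[...,0]>c[...,1]*2.2)),('brass',(c[...,0]>c[...,2]*1.5)&(c[...,1]>c[...,2]*1.2))):
    q=p[m&near]; print(l,len(q), np.percentile(q[:,2],[3,50,97]).round(4) if len(q) else '')
```

```text
[ 0.5163 -0.0131  0.2209] [ 0.32 -0.89 -1.39] [-0.026  0.085 -0.065] 0.02535491607228309
blue 26 [0.1561 0.1617 0.1664]
red 0 
brass 205 [0.1365 0.1446 0.3064]
```

View pics/up.png

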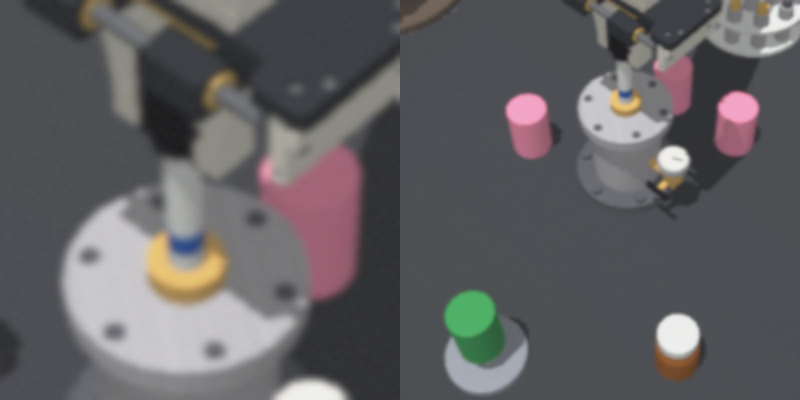

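The blue band (crop (187,243)) stands clear, with white shaft between it and the gland, and no red shows. The raise is 61.9 mm (allowed 52–74). The cap is still on the post. I'll wait briefly for it to settle, then hand in.

Request:
apply_moves(moves=[[-1, 0, 0, 0, 0], [-1, 0, 0, 0, 0], [-1, 0, 0, 0, 0], [-1, 0, 0, 0, 0], [-1, 0, 0, 0, 0], [-1, 0, 0, 0, 0]])

```text
t: 18.4
eef_pos: [0.5164, -0.013, 0.2211]
ee_rot: [3.142, -0.0, -1.571]
force: [0.2, -0.0, -1.4]
width: 0.0255
```

Run:
```python
from h import *
s=arm.get_state();print(s['t'],s['eef_pos'].round(4),s['force'].round(2),s['width'])
print(job.job_done())
```

```text
18.4 [ 0.5164 -0.013   0.2211] [ 0.19 -0.01 -1.37] 0.025492311681746784
the job is handed in; nothing more can be done
None
```

I parked the green cap on the post, then drew the dip rod up about 62 mm. I handed the job in at 18.4 s with the gripper still holding the rod.

- **Cap:** it sits upright over the post. Its top measured 107–109 mm in the two cameras, which fits resting on the post top, and it was still there in the last picture.
- **Rod:** the last picture shows the blue band clear above the gland with white shaft below it, and no red. The side force read at stops during the draw and at the end stayed under about 1 N, so there was no sign of jamming.
- **Hold:** the pose was steady before hand-in, with the rod's weight on the gripper and the jaws at 25.5 mm on the 26 mm head.
- **Disagreements:** the two cameras differed by 1–2 mm in position and height, within their stated accuracy. I didn't touch the jar, vial or pink caps, but I didn't re-measure their positions at the end.

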